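# Put the used leaf printing block away through the dust flap of the return box

### The arm

A 6-joint arm with a two-finger parallel gripper is mounted at the origin on the work surface. World frame = base frame: x ahead of the robot, y to its left, z up, the work surface at z = 0. Lengths are in mm, angles in degrees, forces in N, time in s.
With the tool pointing down it reaches from about 300 to 850 mm from the base axis. Payload 4.2 kg.
Tool frame: the origin (TCP) lies at the very end of the fingers, on their centre line; the grasp point (between the pads) lies 19 mm behind it; z points along the fingers, y is the line along which they close (so a half turn about z gives the same grasp; the last joint's range is limited). The gripper opens to 91 mm and grips with 3 to 60 N. Pads are 32 mm wide; open, the fingers measure 118 mm over their backs; the gripper's body (76 mm by 178 mm) begins 60 mm behind the grasp point.
Start: joints at [66.807, 18.312, 89.639, -0, 72.044, -1.146], TCP at [215.843, 532.968, 213.976] pointing down, gripper open.
Joint ranges: [-177.97, 177.97], [-48.28, 115.42], [12.27, 149.76], [-77.06, 257.06], [2.81, 150.46], [-146.56, 146.56]. Speed limits (degrees/s): [147.25, 147.25, 180, 180, 180, 180].

### API

Orientations are given as [roll, pitch, yaw] about the fixed x, y, z axes, in that order (R = Rz(yaw) Ry(pitch) Rx(roll)).
In Python, from workcell import * gives the robot as it stands.
- The arm moves only by the tool move_arm, never from a script. Its argument "motion" is a list of rows, each a list of 3 entries, a list of its own where there are three numbers: the finger opening in mm, from 0 to 91.2, then the shift along the world's x, y, z in units of 25 mm (1.0 is 25 mm), then the turn, a rotation vector about the world's x, y, z in units of 4 degrees (1.0 is 4 degrees). In form: [[grip, [x, y, z], [ax, ay, az]], ...]. A call has 1 to 20 rows; each row shifts and turns the commanded pose from where the row before left it; what a row does not reach is not made up. A row lasts 1/12 s, in which the tool goes at most 41.7 mm and 7.16 degrees, less where a joint would pass 70% of its speed; a pose out of reach is approached as far as the arm can. A call with a number of a shift or a turn outside -1 to 1 is refused whole. A call with a gripper value outside its range is refused whole. The fingers move at their own pace and stop on an object; "grip_force" is the grip in N (left out, the last holds). Time passes only in rows, so rows that do not move let the fingers close. It gives the time, the measured TCP pose, the force, the opening and the grip force at its end, in the units of the state.
- state(): the state, without advancing time (a new reading comes with each control period).
- grab_frame(name): name is "scene" or "side" or "wrist"; returns the picture (400x640x3 uint8, blue, green, red); there is no depth.
- camera_info(name): a dict with "fx", "fy", "cx", "cy" (pixels), "rvec" (rotation vector, rad) and "tvec" (3), from world to camera coordinates, as OpenCV has them. Camera axes: x right, y down, z forward; pixel columns grow to the right and rows downward; lengths in mm; the calibration is good to about 2 mm. The wrist camera is an equidistant fisheye: a pixel r from the principal point sees the ray r / f radians off the axis. A picture is of the moment at which its call begins: read the wrist's pose just before it. camera_info takes no time and is no camera call; for the wrist camera it gives the pose at the moment of the call.
- job_done(): hands the job in; it is judged then, once.
The state is a dict: "time_s": time; "qpos": joint angles; "qvel": joint speeds; "effort": joint torques, N m; "ee_pos": TCP position; "ee_rot": TCP orientation; "force": force on the tool from outside, world axes, zero at the start; "torque": the same for the moment, N m; "gripper_width": finger opening in mm; "gripper_force": force on a finger pad.
Only numpy, scipy, OpenCV 4.12 (cv2) and the standard library are available. Lean on these libraries where they do the work, as an engineer would, in place of code of your own. Each camera call takes 0.05 s, during which the arm holds its last target. There are 200 camera calls.

### The job

The blue leaf printing block has been used and must go into the return box to wait for washing. Pick it up, lay it flat and face up on the plywood shelf in front of the box's orange dust flap, end on to the flap, and push it in through the flap until it slides down the chute into the clear-covered tray and the flap has swung shut behind it. Leave the rust-red flower block where it lies.

Things in the scene. Friction and masses are not known exactly. Their poses are not given: they have to be found in the camera images.
- leaf_block_center (a point): Block to put away: flat dark-wood printing block, 90 long (x) x 50 wide (y) x 24 mm thick (z), raised royal-blue leaf on its upper face. Loose, about 0.15 kg, lying flat, face up, on the table. Point: its centre, 12 mm above its underside; z out of the printed face. Same-sized blocks with a rust-red flower and with ochre diamonds lie near it, leaving room for fingers on its long sides
- flower_block_center (a point): Block of the same size and wood with a rust-red eight-petalled flower and two dots on its face; must stay where it lies. Point: its centre, 12 mm above its underside; x along its length
- sill (a point): Fixed return box on the table. Point: inner edge of its plywood shelf, mid-width, on the shelf's top, under the flap; x level, in through the flap; z up. Shelf 90 mm above the table, level, x -150 to 0, y +-90 mm. Port over the point 84 wide, 44 high; two steel cheeks 30 high narrow to it from y +-64 at x = -29 to +-43 at x = 0. Behind it a clear cover, y +-46, top 50 mm above the shelf
- flap (a joint): Orange dust flap, 78 wide, 40 tall, 3 mm thick, hinged across the port's top 44 mm above the sill; weak spring (under 1 N at its lower edge). 0 = shut (upright), grows as pushed inwards, to 1.5 rad. Inside, a slick chute falls 38 degrees from x = 0 to 100 mm of the sill, to a tray 78 mm lower, end at x = 211: a block pushed until its rear end is about at the flap tips in and slides down by itself

How it is judged:
By the outcome, as a careful person would: the job done as asked, in the order asked, and still so for the second after the job is handed in, with the robot touching nothing.
It also fails if it takes over 53 s, if anything falls off the work surface, if the arm or the gripper's body presses on something with over 40 N, if the wrist force passes 120 N, or if a joint passes its speed limit or range.

## Working session

There is one attempt and no reset: what is moved stays moved. The work goes in short steps, Python scripts to look and compute and a tool call to move; the robot and the scene stay as the last step left them, time stands still between calls to the robot, and variables do not carry over. Pictures are saved under pics/ and viewed, at most 10 in all, crops included, and the job is handed in when it is done.

Besides the shell and the picture viewer there is one more tool, called after "Request:" by a JSON object that holds its "fn" and its "kwargs", one argument or row to a line. move_arm: Moves the arm, as the interface text tells. Shifts and turns lie within -1 to 1; 1 stands for 25 mm of shift or 4 degrees of turn. Its arguments: {"type":"object","properties":{"motion":{"type":"array","items":{"type":"array"}},"grip_force":{"type":"number"}},"required":["motion"]}

```bash
mkdir -p pics; ls; cat > h.py <<'E'
from workcell import *
import numpy as np, cv2
def cam(n):
    c=camera_info(n);R,_=cv2.Rodrigues(np.array(c["rvec"],float));return c,R,np.array(c["tvec"],float).ravel()
def ray(c,R,t,u,v,fish=False):
    x=(u-c["cx"])/c["fx"];y=(v-c["cy"])/c["fy"]
    if fish:
        r=np.hypot(x,y);s=np.sin(r)/max(r,1e-9);d=np.array([x*s,y*s,np.cos(r)])
    else: d=np.array([x,y,1.])
    return -R.T@t,R.T@d
def onz(n,pts,z,cc=None):
    c,R,t=cc or cam(n);o=[]
    for u,v in pts:
        p,d=ray(c,R,t,u,v,n=="wrist");o.append(p+d*(z-p[2])/d[2])
    return np.array(o)
def proj(n,P,cc=None):
    c,R,t=cc or cam(n);q=(R@np.atleast_2d(P).astype(float).T).T+t
    if n=="wrist":
        r=np.hypot(q[:,0],q[:,1]);k=np.arctan2(r,q[:,2])/np.maximum(r,1e-9);x,y=q[:,0]*k,q[:,1]*k
    else:x,y=q[:,0]/q[:,2],q[:,1]/q[:,2]
    return np.c_[x*c["fx"]+c["cx"],y*c["fy"]+c["cy"]]
E
python3 - <<'E'
from h import *
for n in("scene","side","wrist"):
    c,R,t=cam(n); f=grab_frame(n); cv2.imwrite(f"pics/{n}0.png",f); print(n,c,(-R.T@t).round())
s=state();print(s["time_s"],s["ee_pos"],s["ee_rot"],s["force"])
E
```

```text
pics
scene {'fx': 384.64584061714214, 'fy': 384.64584061714214, 'cx': 315.32294370079086, 'cy': 196.70144352681797, 'rvec': array([ 2.12730983,  0.90706972, -0.41388471]), 'tvec': array([-305.8282066 , -177.06641869, 1282.74055603])} [ 996. -537.  699.]
side {'fx': 401.27183961562446, 'fy': 401.27183961562446, 'cx': 320.97958579048776, 'cy': 196.38164574940083, 'rvec': array([ 2.0567345 , -0.22651545,  0.13640817]), 'tvec': array([-510.84574609,  127.44166229,  740.59701474])} [ 369. -688.  465.]
wrist {'fx': 309.70691628693146, 'fy': 309.70691628693146, 'cx': 325.5521129783658, 'cy': 198.96430414104796, 'rvec': array([-2.39865567, -1.61770128, -0.23327362]), 'tvec': array([-573.82179013,  -31.58747247,  390.70516929])} [140. 563. 383.]
0.15 [215.68314685 532.60950912 213.30774492] [-1.79923236e+02 -8.43262998e-04  1.57954403e+02] [ 0.48203439  0.20936481 -0.64774574]
```

View pics/scene0.png

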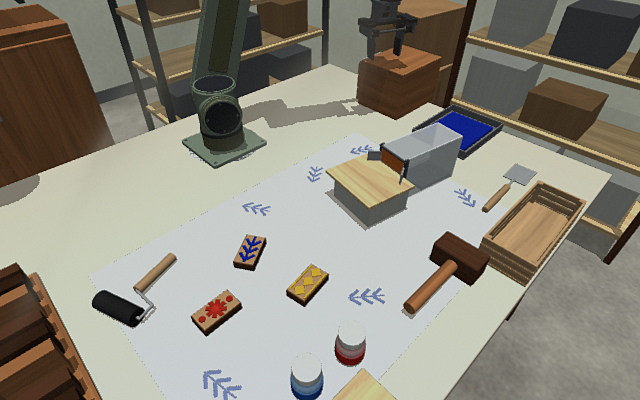

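View pics/side0.png

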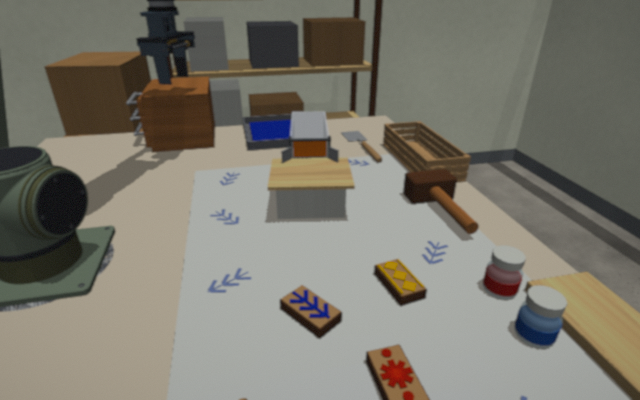

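View pics/wrist0.png

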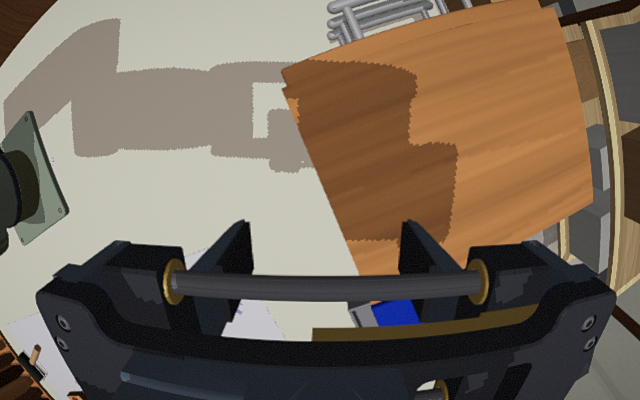

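The scene view shows the leaf block at about (250,250), the flower at (217,311), the diamonds at (307,285) and the box shelf at (370,180) with its orange flap at (392,160). In the side view the leaf is at (311,310) and the flap at (309,147), so the flap opens roughly towards +y. I'll enlarge these for corner readings.

```bash
python3 - <<'E'
import cv2,numpy as np
a=cv2.imread("pics/scene0.png");b=cv2.imread("pics/side0.png")
def cr(i,x,y,w,h,k=5):
    o=cv2.resize(i[y:y+h,x:x+w],None,fx=k,fy=k,interpolation=cv2.INTER_CUBIC)
    for g in range(0,w,10): cv2.line(o,(g*k,0),(g*k,4 if (x+g)%50 else 12),(0,0,255),1); cv2.putText(o,str(x+g),(g*k,20),0,.3,(0,0,255),1)
    for g in range(0,h,10): cv2.line(o,(0,g*k),(4,g*k),(0,0,255),1); cv2.putText(o,str(y+g),(6,g*k+4),0,.3,(0,0,255),1)
    return o
cv2.imwrite("pics/c1.png",np.vstack([np.hstack([cr(a,225,225,60,56),cr(b,270,280,80,56)]),np.hstack([cr(a,180,280,70,60),cr(b,360,340,70,60)])]))  if 0 else None
top=np.hstack([cr(a,225,225,60,56),cr(b,270,282,90,56)])
bot=np.hstack([cr(a,320,140,95,62,4),cr(b,260,105,92,62,4)])
bot=np.hstack([bot,np.zeros((bot.shape[0],max(0,top.shape[1]-bot.shape[1]),3),np.uint8)])
top=np.hstack([top,np.zeros((top.shape[0],max(0,bot.shape[1]-top.shape[1]),3),np.uint8)])
o=np.vstack([top,bot]);print(o.shape);cv2.imwrite("pics/c1.png",o)
E
```

```text
(528, 750, 3)
```

View pics/c1.png

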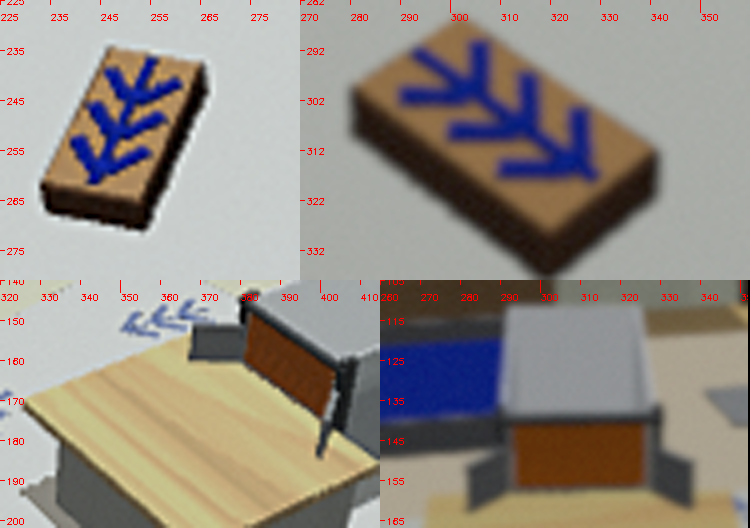

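```bash
python3 - <<'E'
from h import *
from scipy.optimize import least_squares
C={n:cam(n) for n in("scene","side")}
def fit(obs,x0,z0):
    def P(x,l):
        c,s=np.cos(x[2]),np.sin(x[2]);l=np.array(l,float);return np.c_[x[0]+c*l[:,0]-s*l[:,1],x[1]+s*l[:,0]+c*l[:,1],z0+l[:,2]]
    def r(x): return np.concatenate([(proj(n,P(x,[q[0] for q in o]),C[n])-[q[1] for q in o]).ravel() for n,o in obs.items()])
    k=least_squares(r,x0,loss="soft_l1");print(k.x[:2],np.degrees(k.x[2]),r(k.x).reshape(-1,2).round(1).tolist());return k.x
sc=[(247,234),(265.6,237.2),(253.2,265.2),(233,261)]
sd=[(280,299.6),(301.6,286),(341,312),(319.6,328)]
a=onz("scene",sc,24,C["scene"]);b=onz("side",sd,24,C["side"]);print(a.round(1),b.round(1),sep="\n")
for q in(a,b):print("c",q.mean(0).round(1),[np.linalg.norm(q[i]-q[i-1]).round(1) for i in range(4)])
f=onz("scene",[(190,322),(202.5,334),(242,306),(229,290)],24,C["scene"]);print("flower",f.mean(0))
box={"scene":[((-150,90,0),(325.2,170)),((0,39,44),(381.2,148)),((0,-39,44),(404,162)),((0,39,4),(381,162.8)),((-29,64,30),(367,151)),((-150,-90,0),(371,206)),((0,-90,0),(413,180))],
"side":[((0,39,44),(293.2,141)),((0,-39,44),(326,140.3)),((0,39,4),(293.2,156.8)),((0,-39,4),(326,156)),((-150,90,0),(268,187)),((-150,-90,0),(353,186))]}
p=onz("scene",[(325.2,170),(371,206),(413,180)],90,C["scene"]);print(p.round())
for k in(["scene"],["side"],["scene","side"]):fit({n:box[n] for n in k},[500,200,1.57],90)
E
```

```text
[[ 413.8 -203.9   24. ]
 [ 453.3 -178.    24. ]
 [ 501.8 -251.4   24. ]
 [ 460.6 -277.    24. ]]
[[ 410.8 -210.    24. ]
 [ 449.4 -186.1   24. ]
 [ 497.  -256.4   24. ]
 [ 458.7 -280.2   24. ]]
c [ 457.4 -227.6   24. ] [np.float64(86.8), np.float64(47.3), np.float64(88.0), np.float64(48.6)]
c [ 454.  -233.2   24. ] [np.float64(85.1), np.float64(45.4), np.float64(84.9), np.float64(45.1)]
flower [ 547.81506301 -377.03240087   24.        ]
[[423.  54.  90.]
 [599.  31.  90.]
 [609. 187.  90.]]
[534.87036517 187.54653328] 81.63756160751271 [[-0.0, 0.4], [0.8, -0.9], [-0.9, -1.1], [-0.7, -3.4], [0.1, -0.3], [-0.4, 1.5], [2.0, 4.6]]
[536.74725669 182.67646848] 79.48360575273158 [[-0.4, -0.3], [0.2, -0.0], [0.1, -0.2], [0.1, 0.2], [-1.3, 0.1], [1.2, -0.3]]
[536.75343695 184.91920923] 80.32913610858701 [[-0.4, 0.2], [1.0, -0.4], [-1.2, -0.3], [-0.5, -2.8], [0.3, 0.1], [-2.1, 2.0], [1.4, 5.7], [-0.6, -0.5], [-0.0, -0.4], [-0.0, -0.5], [-0.1, -0.3], [-0.3, -0.1], [1.9, -1.0]]
```

Corner readings put the leaf block at about (456, −231) with its long axis at about 123.5° (sizes 87 × 48, consistent). The sill is at about (536, 185), yaw about 80°. Next I move above the block.

Request:
{"fn": "move_arm", "kwargs": {
  "motion": [
    [85, [0.31, -1, 0], [0, 0, -0.3]],
    [85, [0.31, -1, 0], [0, 0, -0.3]],
    [85, [0.31, -1, 0], [0, 0, -0.3]],
    [85, [0.31, -1, 0], [0, 0, -0.3]],
    [85, [0.31, -1, 0], [0, 0, -0.3]],
    [85, [0.31, -1, 0], [0, 0, -0.3]],
    [85, [0.31, -1, 0], [0, 0, -0.3]],
    [85, [0.31, -1, 0], [0, 0, -0.3]],
    [85, [0.31, -1, 0], [0, 0, -0.3]],
    [85, [0.31, -1, 0], [0, 0, -0.3]],
    [85, [0.31, -1, 0], [0, 0, -0.3]],
    [85, [0.31, -1, 0], [0, 0, -0.3]],
    [85, [0.31, -1, 0], [0, 0, -0.3]],
    [85, [0.31, -1, 0], [0, 0, -0.3]],
    [85, [0.31, -1, 0], [0, 0, -0.3]],
    [85, [0.31, -1, 0], [0, 0, -0.3]],
    [85, [0.31, -1, 0], [0, 0, -0.3]],
    [85, [0.31, -1, 0], [0, 0, -0.3]],
    [85, [0.31, -1, 0], [0, 0, -0.3]],
    [85, [0.31, -1, 0], [0, 0, -0.3]]
  ]
}}

```text
time_s: 1.82
ee_pos: [370.8, 31.7, 213.9]
ee_rot: [180.0, -0.0, 133.9]
force: [0.8, 0.1, -0.1]
gripper_width: 85.1
gripper_force: 0.0
```

Request:
{"fn": "move_arm", "kwargs": {
  "motion": [
    [85, [0.31, -1, 0], [0, 0, -0.3]],
    [85, [0.31, -1, 0], [0, 0, -0.3]],
    [85, [0.31, -1, -0.4], [0, 0, -0.3]],
    [85, [0.31, -1, -0.4], [0, 0, -0.3]],
    [85, [0.31, -1, -0.4], [0, 0, -0.3]],
    [85, [0.31, -1, -0.4], [0, 0, -0.3]],
    [85, [0.31, -1, -0.4], [0, 0, -0.3]],
    [85, [0.31, -1, -0.4], [0, 0, -0.3]],
    [85, [0.31, -1, -0.4], [0, 0, -0.2]],
    [85, [0.31, -1, -0.4], [0, 0, 0]],
    [85, [0.3, -0.5, 0], [0, 0, 0]],
    [85, [0, 0, 0], [0, 0, 0]],
    [85, [0, 0, 0], [0, 0, 0]]
  ]
}}

```text
time_s: 2.9
ee_pos: [455.6, -229.6, 133.5]
ee_rot: [-180.0, -0.1, 123.5]
force: [1.4, -0.1, -0.3]
gripper_width: 85.2
gripper_force: 0.0
```

```bash
python3 - <<'E'
from h import *
s=state();print(s["time_s"],s["ee_pos"],s["ee_rot"],s["force"],s["gripper_width"])
cc=cam("wrist");f=grab_frame("wrist");cv2.imwrite("pics/w1.png",f);np.save("w1.npy",np.r_[cc[1].ravel(),cc[2]])
print(proj("wrist",[[456,-231,24],[s["ee_pos"][0],s["ee_pos"][1],24]],cc))
E
```

```text
2.9 [ 455.56876362 -229.60248106  133.50059517] [-1.79983575e+02 -8.14420643e-02  1.23484290e+02] [ 1.42978024 -0.13711727 -0.30348413] 85.22809863008533
[[325.80659687 198.39074218]
 [326.24599719 196.95578741]]
```

View pics/w1.png

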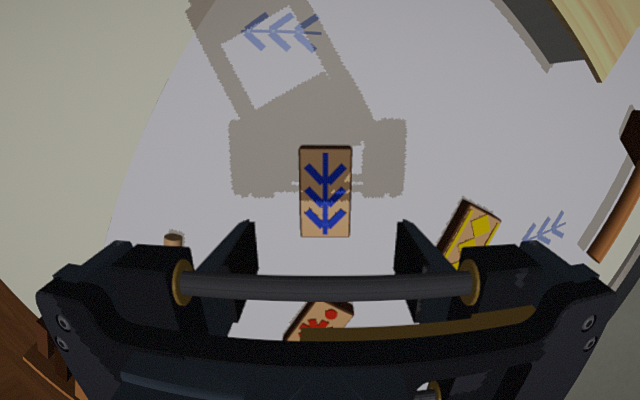

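The leaf block sits between the fingers. Its top-face corners are at about (300,149), (352,149), (351,237) and (300,237), aligned with the tool.

```bash
python3 - <<'E'
from h import *
q=onz("wrist",[(300,149),(351.5,149),(350.5,237),(300.5,237)],24);print(q.round(1),q.mean(0),[np.linalg.norm(q[i]-q[i-1]).round(1) for i in range(4)])
d=q[0]+q[1]-q[2]-q[3];print(np.degrees(np.arctan2(d[1],d[0])))
E
```

```text
[[ 410.4 -204.4   24. ]
 [ 449.4 -178.6   24. ]
 [ 497.9 -249.9   24. ]
 [ 456.9 -277.1   24. ]] [ 453.65986069 -227.51569936   24.        ] [np.float64(86.3), np.float64(46.8), np.float64(86.3), np.float64(49.2)]
123.41241608659404
```

Request:
{"fn": "move_arm", "kwargs": {
  "motion": [
    [85, [-0.07, 0.06, -0.9], [0, 0, 0]],
    [85, [0, 0, -0.9], [0, 0, 0]],
    [85, [0, 0, -0.9], [0, 0, 0]],
    [85, [0, 0, -0.9], [0, 0, 0]],
    [85, [0, 0, -0.8], [0, 0, 0]],
    [85, [0, 0, -0.5], [0, 0, 0]],
    [85, [0, 0, -0.25], [0, 0, 0]],
    [85, [0, 0, 0], [0, 0, 0]]
  ],
  "grip_force": 20
}}

```text
time_s: 3.62
ee_pos: [453.1, -226.7, 4.5]
ee_rot: [-179.9, -0.1, 123.6]
force: [-0.2, -0.4, -0.5]
gripper_width: 85.3
gripper_force: 0.0
```

Request:
{"fn": "move_arm", "kwargs": {
  "motion": [
    [35, [0, 0, 0], [0, 0, 0]],
    [35, [0, 0, 0], [0, 0, 0]],
    [35, [0, 0, 0], [0, 0, 0]],
    [35, [0, 0, 0], [0, 0, 0]],
    [35, [0, 0, 0], [0, 0, 0]],
    [35, [0, 0, 0], [0, 0, 0]],
    [35, [0, 0, 0], [0, 0, 0]],
    [35, [0, 0, 0], [0, 0, 0]],
    [35, [0, 0, 0], [0, 0, 0]],
    [35, [0, 0, 0], [0, 0, 0]]
  ],
  "grip_force": 20
}}

```text
time_s: 4.45
ee_pos: [454.3, -228.2, 5.7]
ee_rot: [180.0, 0.0, 123.5]
force: [-1.4, 0.2, 5.3]
gripper_width: 50.0
gripper_force: 20.0
```

Request:
{"fn": "move_arm", "kwargs": {
  "motion": [
    [35, [0, 0, 0.5], [0, 0, 0]],
    [35, [0, 0, 1], [0, 0, 0]],
    [35, [0, 0, 1], [0, 0, 0]],
    [35, [0.18, 0.8, 1], [0, 0, -0.9]],
    [35, [0.18, 0.8, 1], [0, 0, -0.9]],
    [35, [0.18, 0.8, 1], [0, 0, -0.9]],
    [35, [0.18, 0.8, 1], [0, 0, -0.9]],
    [35, [0.18, 0.8, 1], [0, 0, -0.9]],
    [35, [0.18, 0.8, 0.3], [0, 0, -0.9]],
    [35, [0.18, 0.8, 0], [0, 0, -0.9]],
    [35, [0.18, 0.8, 0], [0, 0, -0.9]],
    [35, [0.18, 0.8, 0], [0, 0, -0.9]],
    [35, [0.18, 0.8, 0], [0, 0, -0.9]],
    [35, [0.18, 0.8, 0], [0, 0, -0.9]],
    [35, [0.18, 1, 0], [0, 0, -0.9]],
    [35, [0, 0, 0], [0, 0, 0]],
    [35, [0, 0, 0], [0, 0, 0]],
    [35, [0, 0, 0], [0, 0, 0]]
  ]
}}

```text
time_s: 5.95
ee_pos: [507.7, 16.6, 199.7]
ee_rot: [-179.9, 0.0, 80.4]
force: [-0.1, 0.3, -0.9]
gripper_width: 49.8
gripper_force: 20.0
```

```bash
python3 - <<'E'
from h import *
s=state();print(s["time_s"],s["ee_pos"],s["ee_rot"],s["force"],s["gripper_width"])
cc=cam("wrist");f=grab_frame("wrist");cv2.imwrite("pics/w2.png",f);np.save("w2.npy",np.r_[cc[1].ravel(),cc[2]])
cv2.imwrite("pics/w2b.png",cv2.resize(f,None,fx=1.25,fy=1.25,interpolation=cv2.INTER_CUBIC))
E
```

```text
5.95 [507.67223937  16.63471017 199.7018637 ] [-1.79940577e+02  4.36206165e-02  8.04111988e+01] [-0.08383012  0.25125107 -0.94003852] 49.80416432027826
```

View pics/w2b.png

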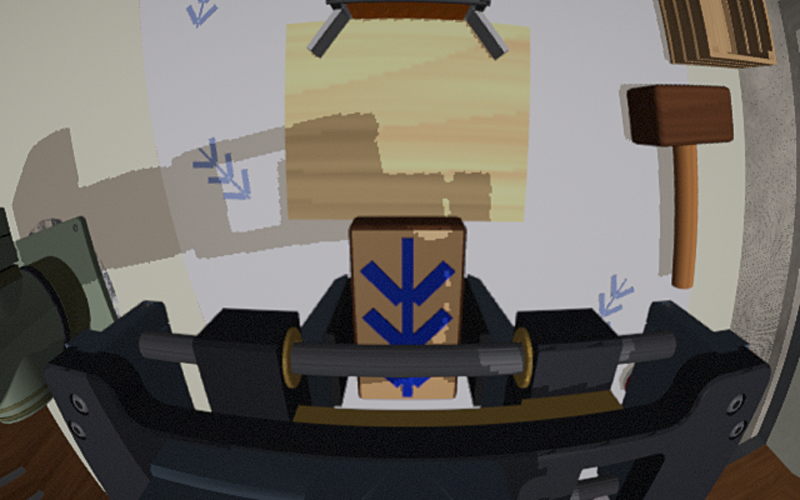

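The shelf fills the view ahead. In the 1.25× picture its near corners are at (288,219) and (525,221), its far corners at (285,24) and (530,25), and the flap's lower edge runs (350,17)–(466,19).

```bash
python3 - <<'E'
from h import *
from scipy.optimize import least_squares
c=camera_info("wrist");w=np.load("w2.npy");cc=(c,w[:9].reshape(3,3),w[9:])
# local points -> pixels (left image = +y local)
px=np.array([(288,219),(525,221),(285,24),(530,25)])/1.25-0.1
q=onz("wrist",px,90,cc);print(q.round(1),[np.linalg.norm(q[a]-q[b]).round(1) for a,b in((0,1),(2,3),(0,2),(1,3))])
L=np.array([(-150,90,0),(-150,-90,0),(0,90,0),(0,-90,0)],float)
def P(x,l):
    C,S=np.cos(x[2]),np.sin(x[2]);return np.c_[x[0]+C*l[:,0]-S*l[:,1],x[1]+S*l[:,0]+C*l[:,1],90+l[:,2]]
k=least_squares(lambda x:(proj("wrist",P(x,L),cc)-px).ravel(),[536,185,1.4]);x=k.x
print(x[:2],np.degrees(x[2]),k.fun.round(1))
e=np.array([(0,39,4),(0,-39,4),(0,39,44),(0,-39,44),(-29,64,30),(-29,-64,30)],float);print((proj("wrist",P(x,e),cc)*1.25).round())
# held block top corners: TCP z +19.. top at tcp-5+24
b=onz("wrist",np.array([(352,231),(463,231)])/1.25-.1,199.7+18.5,cc);print(b.round(1))
s=state();u=np.array([np.cos(x[2]),np.sin(x[2])]);v=np.array([-u[1],u[0]])
for r in (b[:,:2].mean(0),s["ee_pos"][:2]):
    print("sill frame",(r-x[:2])@u,(r-x[:2])@v)
d=b[0]-b[1];print("held yaw",np.degrees(np.arctan2(d[1],d[0]))-90)
t=x[:2]-82*u;print("target",t,(t-s["ee_pos"][:2])/25)
E
```

```text
[[421.1  52.4  90. ]
 [598.8  21.   90. ]
 [446.6 199.3  90. ]
 [624.4 168.6  90. ]] [np.float64(180.5), np.float64(180.5), np.float64(149.1), np.float64(149.8)]
[535.61501502 184.22894862] 80.11269226245938 [ 0.2  0.5 -0.3  0.   0.3 -0.4 -0.2 -0.2]
[[352.  16.]
 [463.  17.]
 [344.  -2.]
 [471.  -1.]
 [308.  48.]
 [506.  49.]]
[[492.3  62.6 218.2]
 [536.6  55.2 218.2]]
sill frame -127.09542689095395 -0.6669545502549272
sill frame -170.22043129841649 -1.348346280094893
held yaw 80.4591768178368
target [521.53472345 103.44686281] [0.5528035  3.48566613]
```

Request:
{"fn": "move_arm", "kwargs": {
  "motion": [
    [35, [0.12, 0.8, 0], [0, 0, -0.08]],
    [35, [0.15, 0.9, 0], [0, 0, 0]],
    [35, [0.15, 0.9, -0.2], [0, 0, 0]],
    [35, [0.12, 0.8, -0.5], [0, 0, 0]],
    [35, [0.08, 0.47, -0.8], [0, 0, 0]],
    [35, [0, 0, -0.9], [0, 0, 0]],
    [35, [0, 0, -0.8], [0, 0, 0]],
    [35, [0, 0, -0.5], [0, 0, 0]],
    [35, [0, 0, -0.3], [0, 0, 0]],
    [35, [0, 0, -0.1], [0, 0, 0]],
    [35, [0, 0, 0], [0, 0, 0]],
    [35, [0, 0, 0], [0, 0, 0]],
    [35, [0, 0, 0], [0, 0, 0]]
  ]
}}

```text
time_s: 7.08
ee_pos: [524.4, 113.6, 98.8]
ee_rot: [179.9, -0.0, 80.0]
force: [-0.6, 0.2, -1.3]
gripper_width: 49.9
gripper_force: 20.0
```

Request:
{"fn": "move_arm", "kwargs": {
  "motion": [
    [35, [-0.03, 0, -0.05], [0, 0, 0]],
    [35, [0, 0, -0.03], [0, 0, 0]],
    [35, [0, 0, 0], [0, 0, 0]],
    [35, [0, 0, 0], [0, 0, 0]]
  ]
}}

```text
time_s: 7.42
ee_pos: [522.9, 113.8, 95.9]
ee_rot: [180.0, -0.0, 80.0]
force: [0.6, -0.5, -0.9]
gripper_width: 49.8
gripper_force: 20.0
```

Request:
{"fn": "move_arm", "kwargs": {
  "motion": [
    [35, [0, 0, -0.03], [0, 0, 0]],
    [35, [0, 0, 0], [0, 0, 0]],
    [54, [0, 0, 0], [0, 0, 0]],
    [58, [0, 0, 0], [0, 0, 0]],
    [64, [0, 0, 0], [0, 0, 0]],
    [66, [0, 0, 0], [0, 0, 0]],
    [66, [0, 0, 0], [0, 0, 0]],
    [66, [0, 0, 0], [0, 0, 0]]
  ]
}}

```text
time_s: 8.08
ee_pos: [522.8, 113.7, 94.9]
ee_rot: [-180.0, 0.0, 80.0]
force: [-0.1, -0.3, -0.3]
gripper_width: 66.2
gripper_force: 0.0
```

Request:
{"fn": "move_arm", "kwargs": {
  "motion": [
    [66, [0, 0, 0.4], [0, 0, 0]],
    [66, [0, 0, 0.8], [0, 0, 0]],
    [66, [0, 0, 0.8], [0, 0, 0]],
    [66, [-0.12, -0.7, 0], [0, 0, 0]],
    [40, [-0.13, -0.7, 0], [0, 0, 0]],
    [16, [-0.12, -0.7, 0], [0, 0, 0]],
    [16, [-0.12, -0.7, 0], [0, 0, 0]],
    [16, [0, 0, 0], [0, 0, 0]],
    [16, [0, 0, 0], [0, 0, 0]],
    [16, [0, 0, 0], [0, 0, 0]]
  ]
}}

```text
time_s: 8.92
ee_pos: [511.0, 44.2, 145.4]
ee_rot: [180.0, -0.0, 80.0]
force: [-0.1, 0.0, 1.1]
gripper_width: 29.0
gripper_force: 0.0
```

```bash
python3 - <<'E'
from h import *
s=state();print(s["time_s"],s["ee_pos"],s["ee_rot"],s["force"],s["gripper_width"])
cc=cam("wrist");f=grab_frame("wrist");np.save("w3.npy",np.r_[cc[1].ravel(),cc[2]])
cv2.imwrite("pics/w3b.png",cv2.resize(f,None,fx=1.25,fy=1.25,interpolation=cv2.INTER_CUBIC))
E
```

```text
8.9167 [510.9579901   44.18029055 145.44882393] [ 1.79950783e+02 -3.90714307e-02  8.00191328e+01] [-0.07775379  0.03814764  1.11762953] 29.029562354257642
```

View pics/w3b.png

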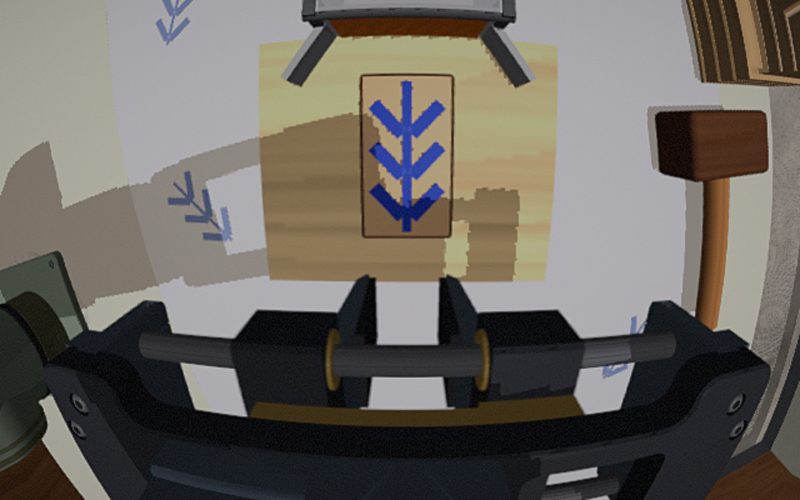

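The block lies flat on the shelf, end-on and centred: its corners run from (362,75) to (453,237) and the flap spans columns 330–482. Next I lower behind it and push.

Request:
{"fn": "move_arm", "kwargs": {
  "motion": [
    [16, [0, 0, -0.7], [0, 0, 0]],
    [16, [0, 0, -0.7], [0, 0, 0]],
    [16, [0, 0, -0.45], [0, 0, 0]],
    [16, [0, 0, -0.13], [0, 0, 0]],
    [16, [0, 0, 0], [0, 0, 0]],
    [16, [0, 0, 0], [0, 0, 0]]
  ]
}}

```text
time_s: 9.47
ee_pos: [511.1, 44.3, 95.9]
ee_rot: [180.0, -0.0, 80.1]
force: [0.3, -0.8, 0.9]
gripper_width: 15.8
gripper_force: 0.0
```

Request:
{"fn": "move_arm", "kwargs": {
  "motion": [
    [16, [0.035, 0.2, 0], [0, 0, 0]],
    [16, [0.035, 0.2, 0], [0, 0, 0]],
    [16, [0.05, 0.3, 0], [0, 0, 0]],
    [16, [0.05, 0.3, 0], [0, 0, 0]],
    [16, [0.05, 0.3, 0], [0, 0, 0]],
    [16, [0.05, 0.3, 0], [0, 0, 0]],
    [16, [0.05, 0.3, 0], [0, 0, 0]],
    [16, [0.05, 0.3, 0], [0, 0, 0]],
    [16, [0.055, 0.3, 0], [0, 0, 0]],
    [16, [0.055, 0.3, 0], [0, 0, 0]],
    [16, [0.055, 0.3, 0], [0, 0, 0]],
    [16, [0.055, 0.3, 0], [0, 0, 0]],
    [16, [0.055, 0.3, 0], [0, 0, 0]],
    [16, [0.055, 0.3, 0], [0, 0, 0]]
  ]
}}

```text
time_s: 10.63
ee_pos: [528.2, 144.6, 95.4]
ee_rot: [-180.0, -0.0, 80.0]
force: [0.2, -1.3, 1.0]
gripper_width: 16.0
gripper_force: 0.6
```

```bash
python3 - <<'E'
from h import *
s=state();x=np.array([535.6,184.2]);u=np.array([.1717,.9851]);r=s["ee_pos"][:2]-x
print(s["time_s"],s["ee_pos"],s["force"],s["gripper_width"],"sill",r@u,r@[-u[1],u[0]])
f=grab_frame("scene");g=grab_frame("wrist")
a=cv2.resize(f[110:240,300:480],(800,578),interpolation=cv2.INTER_CUBIC)
a=cv2.resize(a,(400,289));b=cv2.resize(g[0:250,120:520],(400,250));cv2.imwrite("pics/p1.png",np.vstack([a,b]))
E
```

```text
10.6333 [528.19718721 144.63565344  95.40864541] [ 0.22680583 -1.30383122  0.96094193] 16.010988517431652 sill -40.245900752008396 0.499312570842319
```

View pics/p1.png

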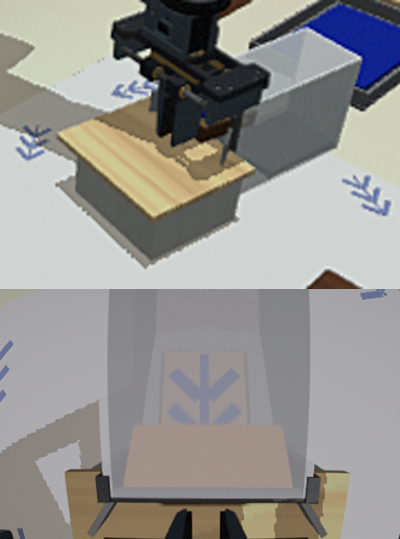

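The scene view and the wrist view through the clear cover show the block well into the port, with the flap lying on it and the fingers still outside. I push slightly further and check.

Request:
{"fn": "move_arm", "kwargs": {
  "motion": [
    [16, [0.035, 0.2, 0], [0, 0, 0]],
    [16, [0.035, 0.2, 0], [0, 0, 0]],
    [16, [0.035, 0.2, 0], [0, 0, 0]],
    [16, [0.02, 0.1, 0], [0, 0, 0]],
    [16, [0, 0, 0], [0, 0, 0]],
    [16, [0, 0, 0], [0, 0, 0]],
    [16, [0, 0, 0], [0, 0, 0]],
    [16, [0, 0, 0], [0, 0, 0]],
    [16, [0, 0, 0], [0, 0, 0]],
    [16, [0, 0, 0], [0, 0, 0]]
  ]
}}

```text
time_s: 11.57
ee_pos: [531.2, 161.0, 95.5]
ee_rot: [180.0, -0.0, 80.0]
force: [-0.1, -0.5, -0.1]
gripper_width: 15.9
gripper_force: 0.0
```

```bash
python3 - <<'E'
from h import *
s=state();x=np.array([535.6,184.2]);u=np.array([.1717,.9851]);r=s["ee_pos"][:2]-x
print(s["time_s"],s["ee_pos"],s["force"],"sill",r@u,r@[-u[1],u[0]])
g=grab_frame("wrist");cv2.imwrite("pics/p2.png",g[0:300,100:540])
E
```

```text
11.5667 [531.21814158 161.04958957  95.5115505 ] [-0.10916585 -0.50930237 -0.05224414] sill -23.55783440326903 0.3416432631832389
```

View pics/p2.png

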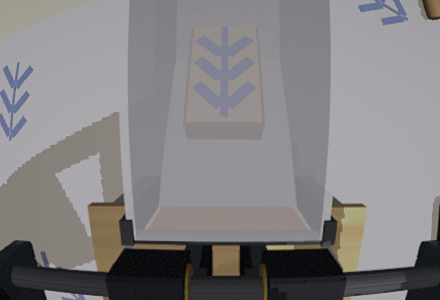

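The block has slid down to the tray, seen through the cover at (225,80), face up. The flap strip is near (230,218). I back off and check that it is shut.

Request:
{"fn": "move_arm", "kwargs": {
  "motion": [
    [16, [-0.05, -0.3, 0], [0, 0, 0]],
    [16, [-0.1, -0.6, 0], [0, 0, 0]],
    [16, [-0.1, -0.6, 0], [0, 0, 0]],
    [16, [-0.1, -0.6, 0.3], [0, 0, 0]],
    [16, [-0.15, -0.8, 0.8], [0, 0, 0]],
    [16, [-0.15, -0.8, 1], [0, 0, 0]],
    [16, [-0.3, -0.8, 1], [0, 0, 0]],
    [16, [-0.6, -0.4, 1], [0, 0, 0]],
    [16, [-0.8, 0, 0.5], [0, 0, 0]],
    [16, [-0.8, 0, 0], [0, 0, 0]],
    [16, [-0.8, 0, 0], [0, 0, 0]],
    [16, [-0.6, 0, 0], [0, 0, 0]],
    [16, [0, 0, 0], [0, 0, 0]],
    [16, [0, 0, 0], [0, 0, 0]],
    [16, [0, 0, 0], [0, 0, 0]],
    [16, [0, 0, 0], [0, 0, 0]]
  ]
}}

```text
time_s: 12.95
ee_pos: [418.4, 38.6, 210.5]
ee_rot: [180.0, -0.0, 80.0]
force: [-0.3, -0.4, 0.3]
gripper_width: 16.0
gripper_force: 0.0
```

```bash
python3 - <<'E'
from h import *
s=state();print(s["time_s"],s["ee_pos"],s["force"])
f=grab_frame("scene");g=grab_frame("side")
a=cv2.resize(f[110:230,300:500],(600,360),interpolation=cv2.INTER_CUBIC)
b=cv2.resize(g[95:195,240:400],(384,240),interpolation=cv2.INTER_CUBIC)
c=cv2.resize(f[230:340,180:340],(216,240)) 
cv2.imwrite("pics/e.png",np.vstack([a,np.hstack([b,c[:,:216]])]))
E
```

```text
12.95 [418.37963309  38.60868033 210.48541745] [-0.33768795 -0.4434867   0.26453068]
```

View pics/e.png

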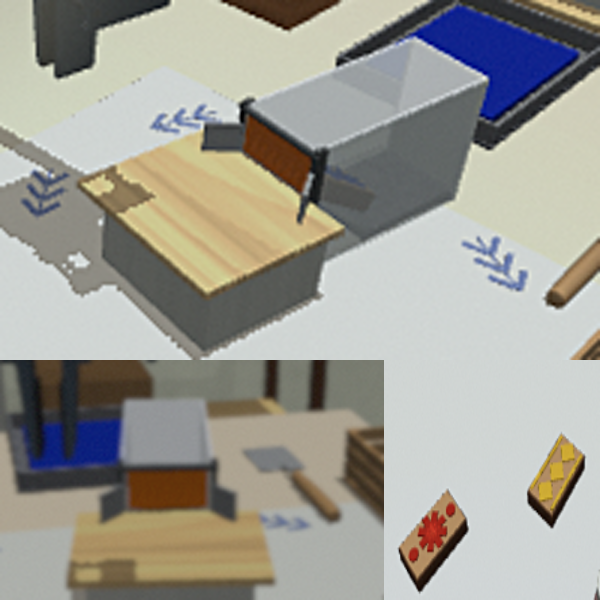

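The flap is shut and the flower and diamond blocks are in place. The leaf block's dim shape behind the flap looks high, so I'll check where it rests.

```bash
python3 - <<'E'
from h import *
x=np.array([535.6,184.2]);u=np.array([.1717,.9851]);v=np.array([-u[1],u[0]])
c=cam("scene")
def W(l): l=np.array(l,float);return np.c_[x+l[:,:1]*u+l[:,1:2]*v,90+l[:,2]]
def crop(p): return ((p-[300,110])*3).round()
S=[-25,25]
for n,f in {"tray@166":lambda a,y:(166+a,y,-78+24),"tray@145":lambda a,y:(145+a,y,-54),"chute@50":lambda a,y:(50+a*.788+24*.616,y,-39-a*.616+24*.788)}.items():
    print(n,crop(proj("scene",W([f(a,y) for a in(-45,45) for y in S]),c)).tolist())
g=grab_frame("scene");a=cv2.resize(g[130:200,375:465],(720,560),interpolation=cv2.INTER_CUBIC)
cv2.imwrite("pics/e2.png",cv2.convertScaleAbs(a,alpha=1.6,beta=-60));print(state()["time_s"])
E
```

```text
tray@166 [[374.0, 191.0], [336.0, 166.0], [438.0, 161.0], [400.0, 137.0]]
tray@145 [[358.0, 199.0], [321.0, 173.0], [424.0, 168.0], [386.0, 143.0]]
chute@50 [[314.0, 170.0], [275.0, 143.0], [360.0, 193.0], [322.0, 167.0]]
13.1
```

View pics/e2.png

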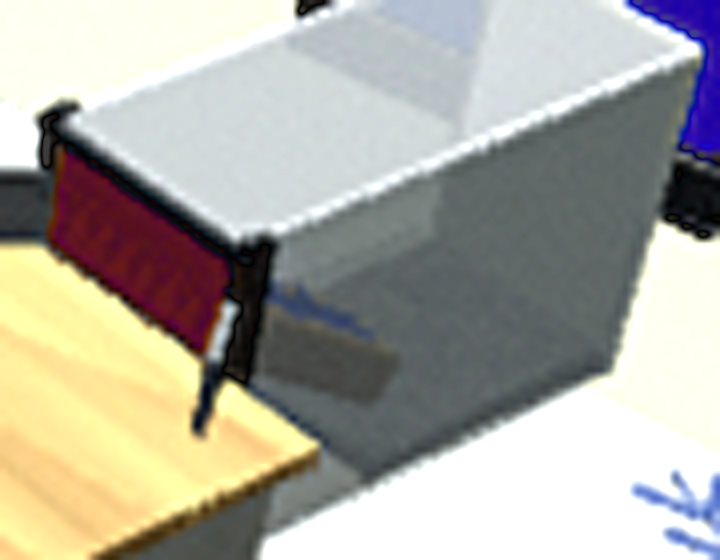

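It lies slanted on the chute, with its front top corner at about pixel (424.7,174). I'll let time pass and compare to see whether it is still sliding.

```bash
python3 - <<'E'
from h import *
cv2.imwrite("pics/n0.png",grab_frame("scene"))
E
```

Request:
{"fn": "move_arm", "kwargs": {
  "motion": [
    [16, [0, 0, 0], [0, 0, 0]],
    [16, [0, 0, 0], [0, 0, 0]],
    [16, [0, 0, 0], [0, 0, 0]],
    [16, [0, 0, 0], [0, 0, 0]],
    [16, [0, 0, 0], [0, 0, 0]],
    [16, [0, 0, 0], [0, 0, 0]],
    [16, [0, 0, 0], [0, 0, 0]],
    [16, [0, 0, 0], [0, 0, 0]],
    [16, [0, 0, 0], [0, 0, 0]],
    [16, [0, 0, 0], [0, 0, 0]]
  ]
}}

```text
time_s: 13.98
ee_pos: [417.5, 38.7, 210.5]
ee_rot: [180.0, -0.0, 80.0]
force: [-0.4, -0.4, 0.1]
gripper_width: 16.1
gripper_force: 0.0
```

```bash
python3 - <<'E'
from h import *
from scipy.optimize import least_squares
a=cv2.imread("pics/n0.png");b=grab_frame("scene");cv2.imwrite("pics/n1.png",b)
d=cv2.absdiff(a,b)[150:195,400:450].max(2);print("diff",d.max(),d.mean())
# position from wrist picture p2: pose at TCP (531.2,161.0,95.5), yaw 80; use camera offset in tool frame from saved w3
from scipy.spatial.transform import Rotation as Ro
w=np.load("w3.npy");Rc=w[:9].reshape(3,3);C=-Rc.T@w[9:]
off=C-np.array([510.958,44.18,145.449]);c2=np.array([531.22,161.05,95.51])+off
cc=(camera_info("wrist"),Rc,-Rc@c2)
x=np.array([535.6,184.2]);u=np.array([.1717,.9851]);v=np.array([-u[1],u[0]])
def W(l): l=np.array(l,float);return np.c_[x+l[:,:1]*u+l[:,1:2]*v,90+l[:,2]]
for m in(40,50,58,66):
  f=lambda a,y,h:(m+a*.788+h*.616,y,-.78*m-a*.616+h*.788)
  L=[f(-45,25,24),f(-45,-25,24),f(45,25,24),f(45,-25,24),f(-45,0,0)]
  print(m,(proj("wrist",W(L),cc)-[100,0]).round().tolist(),(proj("scene",W([f(45,-25,24),f(45,-25,0),f(-45,-25,24)]))).round(1).tolist())
for m in (145,160):
  L=[(m-45,25,-54),(m-45,-25,-54),(m+45,25,-54),(m+45,-25,-54),(m-45,0,-78)]
  print("flat",m,(proj("wrist",W(L),cc)-[100,0]).round().tolist())
E
```

```text
diff 7 1.6337777777777778
40 [[180.0, 181.0], [274.0, 181.0], [190.0, 62.0], [263.0, 62.0], [227.0, 197.0]] [[417.8, 173.4], [412.9, 180.5], [402.3, 165.6]]
50 [[182.0, 160.0], [272.0, 160.0], [191.0, 51.0], [262.0, 51.0], [227.0, 178.0]] [[419.9, 174.4], [415.0, 181.5], [404.6, 166.8]]
58 [[183.0, 144.0], [271.0, 144.0], [192.0, 42.0], [261.0, 42.0], [227.0, 164.0]] [[421.5, 175.2], [416.6, 182.3], [406.4, 167.7]]
66 [[184.0, 130.0], [270.0, 129.0], [193.0, 34.0], [260.0, 34.0], [227.0, 150.0]] [[423.1, 176.0], [418.2, 183.0], [408.2, 168.6]]
flat 145 [[192.0, 52.0], [261.0, 52.0], [194.0, -52.0], [259.0, -52.0], [226.0, 57.0]]
flat 160 [[192.0, 33.0], [261.0, 33.0], [194.0, -67.0], [258.0, -67.0], [226.0, 40.0]]
```

The block is at rest. I'll fit its pose in the box from the readings I already have, with no more pictures: I've now viewed 11, one over the limit of 10.

```bash
python3 - <<'E'
from h import *
from scipy.optimize import least_squares
w=np.load("w3.npy");Rc=w[:9].reshape(3,3);C=-Rc.T@w[9:]
c2=C+np.array([531.22,161.05,95.51])-np.array([510.958,44.18,145.449])
cc=(camera_info("wrist"),Rc,-Rc@c2);sc=cam("scene")
x=np.array([535.6,184.2]);u=np.array([.1717,.9851]);v=np.array([-u[1],u[0]])
def W(p,l):
    l=np.array(l,float);s,c=np.sin(p[3]),np.cos(p[3])
    X=p[0]+l[:,0]*c+l[:,2]*s;Z=p[1]-l[:,0]*s+l[:,2]*c
    return np.c_[x+X[:,None]*u+(l[:,1:2]+p[2])*v,90+Z]
A=[(-45,25,12),(-45,-25,12),(45,25,12),(45,-25,12)];a=np.array([(187,123),(264,123),(192,27),(258,27)])+[100,0]
B=[(45,-25,12),(45,-25,-12)];b=[(424.3,173.6),(421.5,179.9)]
k=least_squares(lambda p:np.r_[(proj("wrist",W(p,A),cc)-a).ravel(),3*(proj("scene",W(p,B),sc)-b).ravel()],[77,-45,0,.66])
p=k.x;print("centre x,z,y",p[:3].round(1),"pitch",np.degrees(p[3]).round(1),k.fun.round(1))
s,c=np.sin(p[3]),np.cos(p[3])
for l in((45,-12),(-45,-12)):print("bottom",round(p[0]+l[0]*c+l[1]*s,1),round(p[1]-l[0]*s+l[1]*c,1))
E
```

```text
centre x,z,y [ 79.1 -41.5   0.9] pitch 33.8 [-4.5  1.3  3.9  1.2 -0.6 -3.   0.8 -3.1  1.4  1.3 -3.9  3.6]
bottom 109.8 -76.5
bottom 35.0 -26.4
```

```bash
python3 -c "
from workcell import *
print(job_done())"
```

```text
the job is handed in; nothing more can be done
None
```

I handed the job in with one doubt: the leaf block slid down the chute but rests slanted (about 34°), nose on the tray floor and rear end still on the chute, and I saw no safe way to reach in and push it flat. It had been laid flat, face up and end-on on the shelf first; the flap is shut, the flower block was never touched, the arm is clear after about 14 s, and I viewed 11 pictures, one over the limit of 10.

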